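# Slide the drilling template out over the end of the bench ledge

## Robot

A 6-joint arm with a two-finger parallel gripper is mounted at the origin on the work surface. World frame = base frame: x ahead of the robot, y to its left, z up, the work surface at z = 0. Lengths are in m, angles in degrees, forces in N, time in s.
With the tool pointing down it reaches from about 0.325 to 0.9 m from the base axis. Payload 6.1 kg.
Tool frame: the origin (TCP) lies at the very end of the fingers, on their centre line; the grasp point (between the pads) lies 19 mm behind it; z points along the fingers, y is the direction in which the jaws open and shut (so a half turn about z gives the same grasp; the last joint's range is limited). The gripper opens to 87 mm and grips with 3 to 60 N. Pads are 19 mm wide; open, the fingers measure 117 mm over their backs; the gripper's body (75 mm by 190 mm) begins 51 mm behind the grasp point.
Start: joints at [69.437, 12.628, 87.462, -0, 79.91, -7.225], TCP at [0.144, 0.608, 0.223] pointing down, gripper open.
Joint ranges: [-170.65, 170.65], [-52.31, 119.04], [5.05, 147.46], [-71.25, 251.25], [11.57, 151.72], [-153.62, 153.62]. Speed limits (degrees/s): [147.25, 147.25, 172.46, 180, 180, 180].

## Interface

Orientations are given as a 3x3 rotation matrix whose columns are the frame's x, y, z axes.
In Python, from workcell import manip gives the robot as it stands. The module is installed in compiled form; this text tells all that it offers.
- The arm moves only by the tool drive_tool, never from a script. Its arguments are lists of equal length, an entry for each row: "delta_rot": the turn, a rotation vector about the tool's x, y, z in units of 0.5 rad (1.0 is 0.5 rad), a list of three; "slide": the shift along the tool's x, y, z in units of 100 mm (1.0 is 100 mm), a list of three; "grip": the opening, from 0 (shut) to 1 (fully open). In form: {"delta_rot": [[rx, ry, rz], ...], "slide": [[tx, ty, tz], ...], "grip": [grip, ...]}. A call has 1 to 10 rows; each row is the pose to reach, as a shift and turn from the pose measured when the call began, along the tool's axes at that moment; what a row does not reach only later rows make up. A row lasts 1/12 s, in which the tool goes at most 41.7 mm and 7.16 degrees, less where a joint would pass 70% of its speed; a pose out of reach is approached as far as the arm can. A call with a number of a shift or a turn outside -1 to 1 is refused whole. A call with a gripper value outside its range is refused whole. The fingers move at their own pace and stop on an object; the grip force is fixed at half the most. Time passes only in rows, so rows that repeat a pose let the fingers close. It gives the time, the measured TCP pose, the force and the opening at its end, in the units of the state.
- manip.get_obs(): the state, without advancing time (a new reading comes with each control period).
- manip.read_camera(name): name is "side" or "top" or "wrist"; returns (picture, depth): 384x512x3 uint8, red, green, blue; 384x512 float32, m along the optical axis (not along the pixel's ray), 0 where there is no reading.
- manip.camera_params(name): a dict with "fx", "fy", "cx", "cy" (pixels), "dist_coeffs" ([k1, k2, p1, p2, k3] as OpenCV has them; the pictures are not rectified), "world_from_camera" (4x4, takes a point from camera to world coordinates). Camera axes: x right, y up, looking along -z (the intrinsics and any distortion apply to the point x, -y, -z); pixel columns grow to the right and rows downward; lengths in m; the calibration is good to about 2 mm. A picture is of the moment at which its call begins: read the wrist's pose just before it. camera_params takes no time and is no camera call; for the wrist camera it gives the pose at the moment of the call.
- manip.sign_off(): hands the job in, once; it reports no verdict.
The state is a dict: "time_s": time; "joints": joint angles; "joint_vel": joint speeds; "tau": joint torques, N m; "tcp_pos": TCP position; "orientation": TCP orientation; "force": force on the tool from outside, world axes, zero at the start; "wrist_torque": the same for the moment, N m; "grip_width": finger opening in m.
Only numpy, scipy, OpenCV 4.12 (cv2) and the standard library are available. Lean on these libraries where they do the work, as an engineer would, in place of code of your own. Each camera call takes 0.05 s, during which the arm holds its last target.

## Task

Push the flat aluminium template back so that its long edge lies against the ledge's fence, and push it along the ledge until its end sticks out about 45 mm past the open end (the end on the robot's right), ready for somebody to take it by that edge. Only push it, never pick it up or tip it; leave it lying flat and at rest there, and leave the dowel, glue bottle, tin and screwdriver where they are.

Things in the scene. Friction and masses are not known exactly. Their poses are not given: they have to be found in the camera images.
- ledge: Wooden ledge fixed to the bench, long along own y. Origin at bench height; own +x away from the robot, +y to its left; place and yaw (to 0.22 rad) vary. Flat top 70 mm above the bench, from x = -80 to the fence at +70 mm and y = -170 (open end, nothing beyond) to +192 mm, where a dark cleat 18 mm wide and 18 mm high crosses it.
- fence (a point): Middle of the fence's front face, at the height of the ledge top (ledge frame x = +70, y = +20, z = 70 mm). The fence is a dark wooden strip along the ledge's whole far side, 20 mm thick, standing 18 mm above the top.
- open_end (a point): Middle of the open end's upper edge (ledge frame x = -5, y = -170, z = 70 mm), the end on the robot's right.
- template: Loose aluminium plate, 80 (own x) x 140 (own y) x 6 mm thick, 0.13 to 0.25 kg, marked with dark holes; origin at the centre of its underside, axes roughly the ledge's: -y end to the open end, +x edge to the fence. Starts all on the ledge, off the fence and skewed to 0.12 rad; stops when not pushed. Done: origin near x = +30, y = -145 mm in the ledge's frame.
- dowel: Short upright wooden dowel, 28 mm diameter, 40 mm high, loose, standing on the ledge top near the cleat. Origin at the centre of its underside. Leave alone.
- glue: White glue bottle, 52 mm diameter, 115 mm high, standing loose on the bench. Origin at the centre of its underside. Leave alone.
- tin: Steel tin, 64 mm diameter, 70 mm high, standing loose on the bench. Origin at the centre of its underside. Leave alone.
- screwdriver: Screwdriver lying loose on the bench, about 200 mm long along its own x, under 35 mm high. Leave alone.
Not all that is in view belongs to the job. What is shaped like the template but turquoise or yellow is not meant.

How it is judged (in metres and radians):
At the end, for the whole second after the job is handed in: The template lies flat and at rest on the ledge top, its end 30 to 60 mm past the open end, its long edge within 5 mm and 0.06 rad of the fence (y of template in the frame of ledge between -0.16 and -0.13 m and x of template in the frame of ledge above 0.025 m and angle between the x axis of template and the x axis of ledge, either way round below 0.06 rad and z of template in the frame of ledge between 0.067 and 0.073 m and angle between template's own z axis and vertical below 0.04 rad and linear speed of template below 0.01 m/s); the robot touches nothing.
It fails at once if the template is lifted off the ledge (more than 8 mm) or falls off it (height (world z) of template above 0.078 m or height (world z) of template below 0.06 m).
It fails at once if the template is tipped more than 0.12 rad (angle between template's own z axis and vertical above 0.12 rad).
It fails at once if a bystander is pushed more than 25 mm or knocked over (distance of any of dowel, glue, tin, screwdriver from where it was at the start of the episode above 0.025 m or angle between any of dowel, glue, tin's own z axis and vertical above 0.5 rad).
It also fails if it takes over 54 s, if anything falls off the work surface, if the arm or the gripper's body presses on something with over 40 N, if the wrist force passes 120 N, or if a joint passes its speed limit or range.

## Working session

There is one attempt and no reset: what is moved stays moved. The work goes in short steps, Python scripts to look and compute and a tool call to move; the robot and the scene stay as the last step left them, time stands still between calls to the robot, and variables do not carry over. Pictures are saved under pics/ and viewed, and the job is handed in when it is done.

Besides the shell and the picture viewer there is one more tool, called after "Request:" as name(argument=value, ...) on one line, values as JSON. drive_tool: Moves the arm, as the interface text tells. Its arguments: {"type":"object","properties":{"delta_rot":{"type":"array"},"slide":{"type":"array"},"grip":{"type":"array"}},"required":["delta_rot","slide","grip"]}

```bash
mkdir -p pics; cat > h.py <<'E'
import numpy as np, cv2
from workcell import manip
def grab(n,tag):
    p=manip.camera_params(n); im,d=manip.read_camera(n)
    cv2.imwrite(f'pics/{tag}.png',im[:,:,::-1]); np.savez(f'{tag}.npz',im=im,d=d,fx=p['fx'],fy=p['fy'],cx=p['cx'],cy=p['cy'],dist=np.array(p['dist_coeffs'],float),T=np.array(p['world_from_camera']))
def ray(z,uv):
    K=np.array([[z['fx'],0,z['cx']],[0,z['fy'],z['cy']],[0,0,1.]])
    q=cv2.undistortPoints(np.array(uv,float).reshape(-1,1,2),K,z['dist']).reshape(-1,2)
    d=np.c_[q[:,0],-q[:,1],-np.ones(len(q))]
    T=z['T']; return T[:3,3],d@T[:3,:3].T
def plane(z,uv,h):
    o,d=ray(z,uv); return o+d*((h-o[2])/d[:,2])[:,None]
def depthpt(z,uv):
    o,d=ray(z,uv); uv=np.array(uv,int).reshape(-1,2); return o+d*z['d'][uv[:,1],uv[:,0]][:,None]
E
python3 - <<'E'
from h import *
grab('top','top0');grab('side','side0')
s=manip.get_obs();print(s['time_s'],s['tcp_pos'],s['orientation'],s['grip_width'])
for n in('top','side'):
  z=np.load(n+'0.npz');print(n,z['fx'],z['dist'],z['T'].round(3).tolist())
E
```

```text
0.1 [0.14398134 0.607621   0.22154139] [[-9.73034852e-01  2.30657294e-01 -6.23555168e-04]
 [ 2.30658032e-01  9.73033434e-01 -1.67584003e-03]
 [ 2.20195299e-04 -1.77447877e-03 -9.99998401e-01]] 0.08718127334754801
top 433.5863835297692 [-0.02519211  0.          0.          0.          0.        ] [[-0.018, 0.991, -0.133, 0.375], [-1.0, -0.02, -0.013, -0.008], [-0.016, 0.133, 0.991, 1.351], [0.0, 0.0, 0.0, 1.0]]
side 482.9127137309394 [0.0147573 0.        0.        0.        0.       ] [[-0.993, 0.052, -0.107, 0.407], [-0.118, -0.552, 0.826, 1.018], [-0.016, 0.832, 0.554, 0.762], [0.0, 0.0, 0.0, 1.0]]
```

View pics/top0.png

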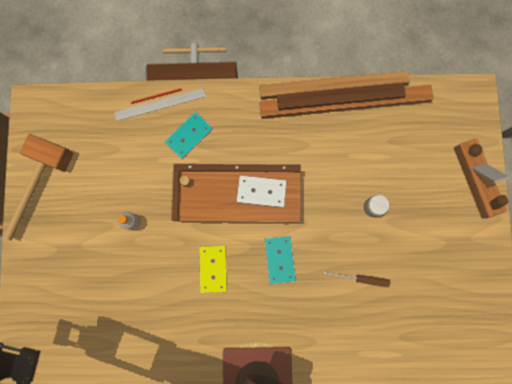

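View pics/side0.png

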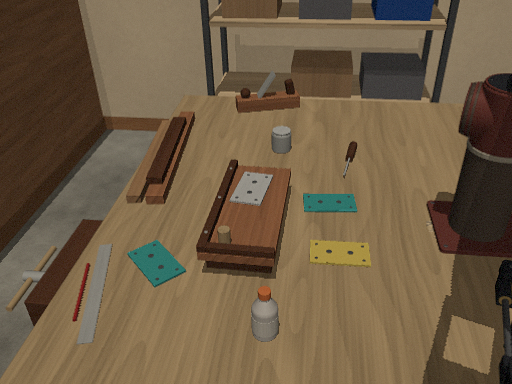

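The top view shows four plates. They are the aluminium template on the ledge at (261,191), turquoise at (188,135) and (280,260), and yellow at (213,269). There is also a grey ruler at (160,105). I choose the light grey plate at (261,191), and next I'll take a close crop and measure it.

```bash
cat > meas.py <<'E'
from h import *
import sys
def run(tag):
    z=np.load(tag+'.npz'); im=z['im']; hsv=cv2.cvtColor(im,cv2.COLOR_RGB2HSV)
    return z,im,hsv
def template(z,roi,h=0.076):
    im=z['im'];hsv=cv2.cvtColor(im,cv2.COLOR_RGB2HSV)
    m=((hsv[:,:,1]<60)&(hsv[:,:,2]>130)).astype(np.uint8)
    k=np.zeros_like(m);x0,y0,x1,y1=roi;k[y0:y1,x0:x1]=1;m*=k
    cs,_=cv2.findContours(m,cv2.RETR_EXTERNAL,cv2.CHAIN_APPROX_NONE)
    c=max(cs,key=cv2.contourArea).reshape(-1,2)
    P=plane(z,c,h)[:,:2]
    return c,cv2.minAreaRect((P*1000).astype(np.float32))
E
python3 - <<'E'
from meas import *
z,im,hsv=run('top0')
c,r=template(z,(225,165,300,215)); print('template rect mm',r, c.min(0),c.max(0))
box=cv2.boxPoints(r);print(box)
cv2.imwrite('pics/crop0.png',cv2.resize(im[150:235,160:315,::-1],None,fx=5,fy=5,interpolation=cv2.INTER_CUBIC))
# ledge heights by depth
P=depthpt(z,[(200,205),(290,212),(240,215),(261,181),(186,181),(378,205),(130,220)]);print(P.round(4))
# top surface by depth
vv,uu=np.mgrid[150:240,160:320];uv=np.c_[uu.ravel(),vv.ravel()]
P=depthpt(z,uv)
m=(abs(P[:,2]-.071)<.008)
img=np.zeros((90,160),np.uint8);img.ravel()[m]=255
cv2.imwrite('pics/top_mask.png',cv2.resize(img,None,fx=4,fy=4))
m2=abs(P[:,2]-.088)<.006
for n,mm in(('top',m),('fence',m2)):
  q=P[mm,:2]*1000;print(n,mm.sum(),cv2.minAreaRect(q.astype(np.float32)),np.percentile(q,[1,99],axis=0))
E
```

```text
template rect mm ((564.5648193359375, -22.767959594726562), (141.33956909179688, 80.2326889038086), 82.65753173828125) [237 176] [286 206]
[[515.74585  -87.73139 ]
 [595.3207   -97.985115]
 [613.3838    42.195473]
 [533.80896   52.449196]]
[[ 0.5272  0.1614  0.0664]
 [ 0.5004 -0.1062  0.0726]
 [ 0.4948  0.0422  0.0672]
 [ 0.5944 -0.0223  0.0769]
 [ 0.5924  0.1957  0.1143]
 [ 0.5161 -0.3674  0.0722]
 [ 0.4845  0.3657  0.0856]]
top 5818 ((551.65478515625, 45.523651123046875), (361.9596252441406, 152.01889038085938), 88.33159637451172) [[ 476.60757377 -132.69982306]
 [ 627.59695425  223.55308229]]
fence 1212 ((562.2074584960938, 52.973541259765625), (381.2401123046875, 168.07174682617188), 88.88780975341797) [[ 485.54042717 -133.17498647]
 [ 648.54610201  242.0576475 ]]
```

View pics/crop0.png

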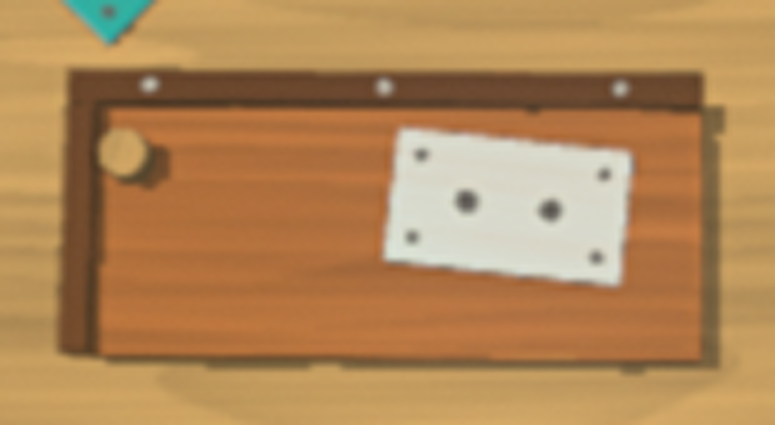

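View pics/top_mask.png

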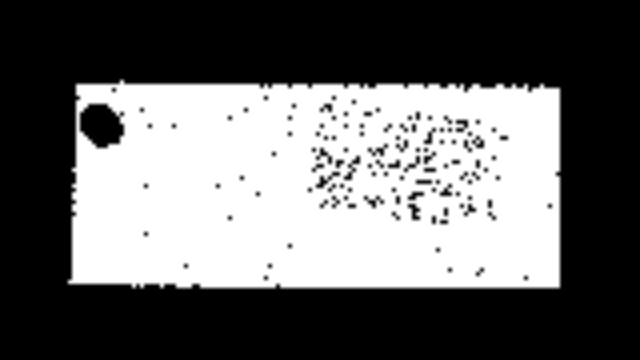

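The crop confirms the light grey plate with dark holes. It lies on the ledge, off the fence, with its left end nearer to the fence. The dowel is at the upper left. Sizes come out at 141×80 for the plate and 362×152 for the ledge top, both as described. Next I'll set up the ledge frame.

```bash
cat >> meas.py <<'E'
def ledgefit(c,t):
    ex=np.array([np.cos(t),np.sin(t)]);ey=np.array([-np.sin(t),np.cos(t)])
    return c-(-5*ex+11*ey),ex,ey
t=np.deg2rad(-1.67); O,ex,ey=ledgefit(np.array([551.65,45.52]),t)
def L(p): d=np.asarray(p)[...,:2]-O; return np.stack([d@ex,d@ey],-1)
def W(x,y): return O+x*ex+y*ey
def toolmove(target):  # target world m -> slide units
    s=manip.get_obs();R=np.array(s['orientation']);return (R.T@(np.array(target)-s['tcp_pos'])*10).round(3)
def turn(yaw):
    # tool y -> ledge y*rot, z down
    from scipy.spatial.transform import Rotation as Ro
    s=manip.get_obs();R=np.array(s['orientation']);a=t+yaw
    y=np.array([-np.sin(a),np.cos(a),0]);zz=np.array([0,0,-1.]);x=np.cross(y,zz)
    return (Ro.from_matrix(R.T@np.c_[x,y,zz]).as_rotvec()/0.5).round(3)
E
python3 - <<'E'
from meas import *
z,im,hsv=run('top0')
print('O',O)
c,r=template(z,(225,165,300,215));print('templ L',L(r[0]),L(cv2.boxPoints(r)).round(1))
cr=lambda x,y:(160+x/5-.4,150+y/5-.4)
print('open end px',L(plane(z,[cr(702,109),cr(702,360)],.07)*1000).round(1))
print('fence base px',L(plane(z,[cr(105,107),cr(702,110)],.07)*1000).round(1))
print('front edge',L(plane(z,[cr(97,355),cr(702,361)],.07)*1000).round(1))
print('dowel',L(plane(z,[cr(124,152)],.11)*1000).round(1))
w=W(-66,L(r[0])[1]);print('w',w);print(toolmove([w[0]/1e3,w[1]/1e3,.15]),turn(0))
E
```

```text
O [556.32730469  34.37895782]
templ L [  9.89944109 -56.88257979] [[ -37.  -123.2]
 [  42.8 -131.2]
 [  56.8    9.5]
 [ -23.    17.4]]
open end px [[  71.1 -172.4]
 [ -79.8 -171.8]]
fence base px [[  69.4  187.1]
 [  70.5 -172.4]]
front edge [[ -80.5  187. ]
 [ -80.4 -171.8]]
dowel [[ 35.  167.8]]
w [488.69761605 -20.55603192]
[-4.803 -5.316  0.724] [-0.003 -0.001 -0.407]
```

Request:
drive_tool(delta_rot=[[0,0,-0.2],[0,0,-0.4],[0,0,-0.4],[0,0,-0.4],[0,0,-0.4]], slide=[[-0.3,-0.3,0],[-0.6,-0.6,0],[-0.9,-0.9,0],[-0.9,-1,0],[-0.9,-1,0]], grip=[1,1,1,1,1])

```text
time_s: 0.52
tcp_pos: [0.2092, 0.4869, 0.2212]
orientation: [[-0.999, 0.036, -0.001], [0.036, 0.999, -0.003], [0.001, -0.003, -1.0]]
force: [0.1, 0.3, 0.8]
grip_width: 0.0871
```

```bash
python3 - <<'E'
from meas import *
w=W(-66,-57);print(toolmove([w[0]/1e3,w[1]/1e3,.15]),turn(0))
E
```

```text
[-2.976 -4.969  0.726] [-0.007 -0.002 -0.013]
```

Request:
drive_tool(delta_rot=[[0,0,0],[0,0,0],[0,0,0],[0,0,0]], slide=[[-0.2,-0.34,0],[-0.4,-0.67,0],[-0.6,-1,0],[-0.6,-1,0]], grip=[1,1,1,1])

```text
time_s: 0.85
tcp_pos: [0.2679, 0.3813, 0.2212]
orientation: [[-0.999, 0.039, -0.0], [0.039, 0.999, -0.006], [-0.0, -0.006, -1.0]]
force: [0.3, -0.2, -0.3]
grip_width: 0.087
```

Request:
drive_tool(delta_rot=[[0,0,0],[0,0,0],[0,0,0],[0,0,0]], slide=[[-0.2,-0.34,0],[-0.4,-0.67,0],[-0.6,-1,0],[-0.6,-1,0]], grip=[1,1,1,1])

```text
time_s: 1.18
tcp_pos: [0.3267, 0.2753, 0.2219]
orientation: [[-0.999, 0.044, 0.002], [0.044, 0.999, -0.008], [-0.002, -0.008, -1.0]]
force: [1.2, 0.8, -0.6]
grip_width: 0.087
```

Request:
drive_tool(delta_rot=[[0,0,0],[0,0,0],[0,0,0],[0,0,0]], slide=[[-0.2,-0.34,0],[-0.4,-0.67,0],[-0.6,-1,0],[-0.6,-1,0]], grip=[1,1,1,1])

```text
time_s: 1.52
tcp_pos: [0.3852, 0.169, 0.2231]
orientation: [[-0.999, 0.049, 0.004], [0.049, 0.999, -0.01], [-0.004, -0.01, -1.0]]
force: [-0.6, -0.5, -0.2]
grip_width: 0.0869
```

Request:
drive_tool(delta_rot=[[0,0,0],[0,0,0],[0,0,0],[0,0,0]], slide=[[-0.2,-0.34,0],[-0.4,-0.67,0],[-0.6,-1,0],[-0.6,-1,0]], grip=[1,1,1,1])

```text
time_s: 1.85
tcp_pos: [0.4431, 0.0625, 0.2247]
orientation: [[-0.999, 0.054, 0.005], [0.053, 0.999, -0.012], [-0.006, -0.012, -1.0]]
force: [-0.6, 0.3, 0.0]
grip_width: 0.0871
```

```bash
python3 - <<'E'
from meas import *
w=W(-66,-57);print(toolmove([w[0]/1e3,w[1]/1e3,.09]),turn(0), manip.get_obs()['tcp_pos'])
E
```

```text
[-0.491 -0.79   1.359] [-0.023  0.012 -0.049] [0.44313527 0.06246071 0.22471452]
```

Request:
drive_tool(delta_rot=[[-0.02,0.01,-0.05],[-0.02,0.01,-0.05],[-0.02,0.01,-0.05],[-0.02,0.01,-0.05]], slide=[[-0.25,-0.4,0.1],[-0.49,-0.79,0.3],[-0.49,-0.79,0.6],[-0.49,-0.79,0.6]], grip=[1,1,1,1])

```text
time_s: 2.18
tcp_pos: [0.4865, -0.0205, 0.1597]
orientation: [[-0.999, 0.031, -0.007], [0.031, 1.0, -0.0], [0.007, -0.001, -1.0]]
force: [-1.0, -0.2, -1.5]
grip_width: 0.0872
```

```bash
python3 - <<'E'
from meas import *
w=W(-66,-57);print(toolmove([w[0]/1e3,w[1]/1e3,.08]),turn(0), manip.get_obs()['tcp_pos'])
E
```

```text
[-0.028 -0.     0.797] [-0.001 -0.015 -0.004] [ 0.48651127 -0.02051594  0.159726  ]
```

Request:
drive_tool(delta_rot=[[0,-0.015,0],[0,-0.015,0],[0,-0.015,0],[0,-0.015,0]], slide=[[0,0,0.35],[-0.02,0,0.7],[-0.02,0,0.78],[-0.02,0,0.78]], grip=[1,1,1,1])

```text
time_s: 2.52
tcp_pos: [0.4854, -0.0185, 0.0792]
orientation: [[-1.0, 0.03, -0.007], [0.03, 1.0, 0.001], [0.007, 0.001, -1.0]]
force: [-0.1, -1.0, 0.6]
grip_width: 0.0872
```

```bash
python3 - <<'E'
from meas import *
w=W(-66,-57);print(toolmove([w[0]/1e3,w[1]/1e3,.0725]),turn(0), L(manip.get_obs()['tcp_pos']*1000))
grab('top','top1');grab('side','side1');grab('wrist','wr1')
z=np.load('side1.npz')
cv2.imwrite('pics/side1c.png',cv2.resize(z['im'][130:280,180:330,::-1],None,fx=4,fy=4))
E
```

```text
[-0.034 -0.021  0.066] [ 0.002 -0.013 -0.002] [-69.32103564 -54.94438962]
```

View pics/side1c.png

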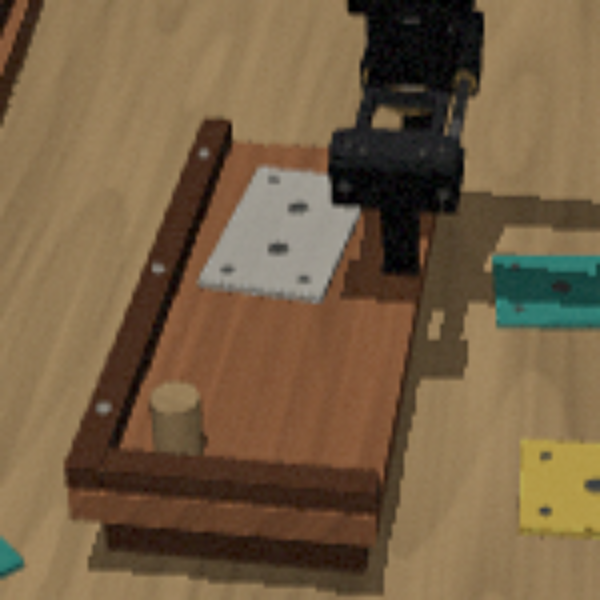

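View pics/wr1.png

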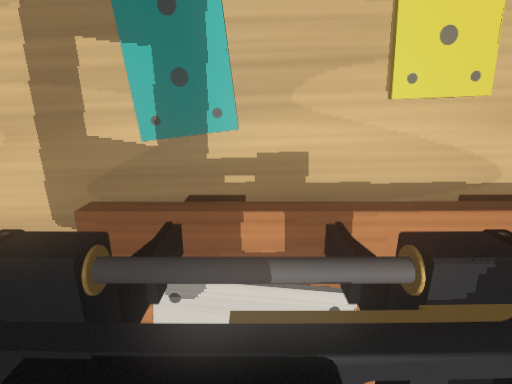

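The fingers stand in front of the plate's near edge, in the side crop at about (400,255), just above the ledge. Next I'll lower to plate mid-thickness.

Request:
drive_tool(delta_rot=[[0,0,0],[0,0,0],[0,0,0]], slide=[[0,0,0.03],[0,0,0.06],[0,0,0.06]], grip=[1,1,1])

```text
time_s: 2.92
tcp_pos: [0.4906, -0.02, 0.0792]
orientation: [[-1.0, 0.03, 0.006], [0.03, 1.0, -0.001], [-0.006, -0.001, -1.0]]
force: [-0.2, 0.2, -1.1]
grip_width: 0.0869
```

```bash
python3 - <<'E'
from meas import *
s=manip.get_obs();print(s['tcp_pos'],s['force'],s['joint_vel'])
manip.read_camera('top')
s=manip.get_obs();print(s['tcp_pos'],s['force'],s['joint_vel'],s['orientation'].round(4) if hasattr(s['orientation'],'round') else s['orientation'])
print(turn(0))
E
```

```text
[ 0.49063853 -0.02003425  0.07919397] [-0.20112138  0.16509043 -1.08980482] [-0.2568417   0.17610413  0.57077622  0.00097432  0.53007066 -0.11239075]
[ 0.49023679 -0.02004572  0.07888431] [ 0.15340166 -0.42808743  0.0466907 ] [-0.19709867  0.29247244  0.41586177  0.01947436  0.17515762  0.01805569] [[-0.9995  0.0303  0.0048]
 [ 0.0303  0.9995 -0.0012]
 [-0.0048 -0.0011 -1.    ]]
[-0.002  0.01  -0.002]
```

Request:
drive_tool(delta_rot=[[0,0.01,0],[0,0.01,0],[0,0.01,0],[0,0.01,0]], slide=[[0,0,0.03],[0,0,0.06],[0,0,0.06],[0,0,0.06]], grip=[1,1,1,1])

```text
time_s: 3.3
tcp_pos: [0.4899, -0.02, 0.0725]
orientation: [[-1.0, 0.03, -0.001], [0.03, 1.0, -0.001], [0.001, -0.001, -1.0]]
force: [0.2, -0.2, -0.7]
grip_width: 0.087
```

```bash
python3 - <<'E'
from meas import *
s=manip.get_obs();print(s['tcp_pos'],s['force'],s['joint_vel'].round(2),turn(0))
E
```

```text
[ 0.48993399 -0.02003642  0.07248079] [ 0.17220516 -0.22914069 -0.66403455] [-0.03 -0.22 -0.11 -0.12  0.    0.02] [-0.002 -0.002 -0.002]
```

Request:
drive_tool(delta_rot=[[0,0,0],[0,0,0],[0,0,0],[0,0,0],[0,0,0],[0,0,0],[0,0,0],[0,0,0]], slide=[[-0.05,0,0],[-0.1,0,0],[-0.15,0,0],[-0.2,0,0],[-0.25,0,0],[-0.3,0,0],[-0.34,0,0],[-0.34,0,0]], grip=[1,1,1,1,1,1,1,1])

```text
time_s: 3.97
tcp_pos: [0.5249, -0.0211, 0.0725]
orientation: [[-1.0, 0.03, -0.0], [0.03, 1.0, -0.001], [0.0, -0.001, -1.0]]
force: [0.8, -0.7, -0.0]
grip_width: 0.0872
```

```bash
python3 - <<'E'
from meas import *
s=manip.get_obs();print(s['tcp_pos'],L(s['tcp_pos']*1000),s['force'].round(1),turn(0))
grab('side','side2')
z=np.load('side2.npz')
cv2.imwrite('pics/side2c.png',cv2.resize(z['im'][130:280,180:330,::-1],None,fx=4,fy=4))
E
```

```text
[ 0.52485602 -0.02114984  0.07252197] [-29.83965271 -56.42237253] [ 0.8 -0.7 -0. ] [-0.002 -0.001 -0.003]
```

View pics/side2c.png

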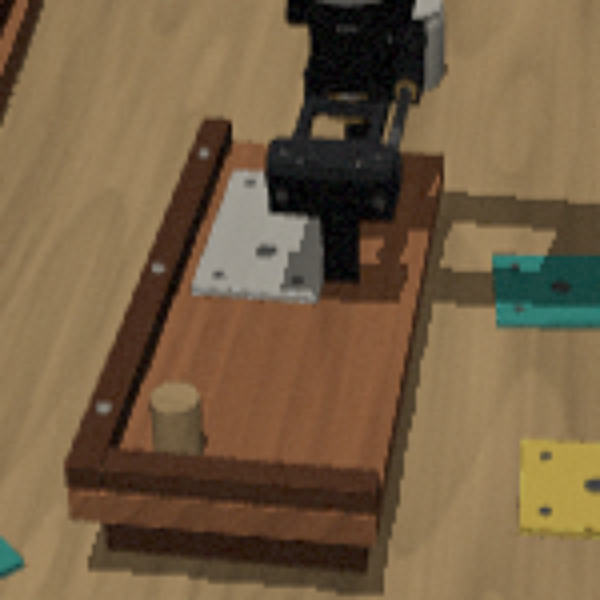

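The plate has squared up against both fingers and slid back. A gap of about 10 mm to the fence remains, so I'll push on until the force rises.

Request:
drive_tool(delta_rot=[[0,0,0],[0,0,0],[0,0,0],[0,0,0],[0,0,0]], slide=[[-0.03,0,0],[-0.06,0,0],[-0.09,0,0],[-0.11,0,0],[-0.11,0,0]], grip=[1,1,1,1,1])

```text
time_s: 4.43
tcp_pos: [0.5351, -0.0214, 0.0723]
orientation: [[-1.0, 0.03, -0.002], [0.03, 1.0, -0.001], [0.002, -0.001, -1.0]]
force: [-3.6, -1.7, 0.4]
grip_width: 0.0871
```

Request:
drive_tool(delta_rot=[[0,0,0],[0,0,0],[0,0,0]], slide=[[-0.02,0,0],[-0.03,0,0],[-0.03,0,0]], grip=[1,1,1])

```text
time_s: 4.68
tcp_pos: [0.5353, -0.0214, 0.072]
orientation: [[-1.0, 0.03, -0.009], [0.03, 1.0, -0.001], [0.009, -0.001, -1.0]]
force: [-11.8, -0.6, 11.1]
grip_width: 0.0871
```

Contact: the force rose to 12 N and motion stopped. I'll back off, lift, look, and close the fingers.

Request:
drive_tool(delta_rot=[[0,0,0],[0,0,0],[0,0,0],[0,0,0],[0,0,0],[0,0,0],[0,0,0],[0,0,0]], slide=[[0.1,0,0],[0.2,0,0],[0.2,0,-0.2],[0.2,0.2,-0.5],[0.2,0.5,-0.5],[0.2,0.9,-0.5],[0.1,1,-0.5],[0.1,1,-0.5]], grip=[1,1,1,0.5,0,0,0,0])

```text
time_s: 5.35
tcp_pos: [0.5305, 0.0815, 0.123]
orientation: [[-1.0, 0.027, -0.005], [0.027, 1.0, 0.0], [0.005, 0.0, -1.0]]
force: [-0.3, -0.7, -0.2]
grip_width: 0.0619
```

```bash
python3 - <<'E'
from meas import *
s=manip.get_obs();print(s['tcp_pos'],L(s['tcp_pos']*1000),s['grip_width'])
grab('top','top3');grab('side','side3')
z=np.load('top3.npz');im=z['im']
cv2.imwrite('pics/top3c.png',cv2.resize(im[150:235,160:315,::-1],None,fx=5,fy=5,interpolation=cv2.INTER_CUBIC))
z=np.load('side3.npz')
c,r=template(z,(190,160,290,225));print(L(r[0]),r,L(cv2.boxPoints(r)).round(1))
cv2.imwrite('pics/side3c.png',cv2.resize(z['im'][130:280,180:330,::-1],None,fx=4,fy=4))
w=W(30,40);print(toolmove([w[0]/1e3,w[1]/1e3,.1]),turn(0))
E
```

```text
[0.53052479 0.08154981 0.12298145] [-27.16624504  46.39885402] 0.06186314601847023
[ 43.13915637 -49.95696556] ((597.9922485351562, -16.813987731933594), (65.38758087158203, 142.30526733398438), 4.521589756011963) [[   3.    17.3]
 [  18.3 -124.2]
 [  83.3 -117.2]
 [  68.    24.3]]
[-0.587 -0.039  0.217] [-0.002 -0.016  0.002]
```

View pics/top3c.png

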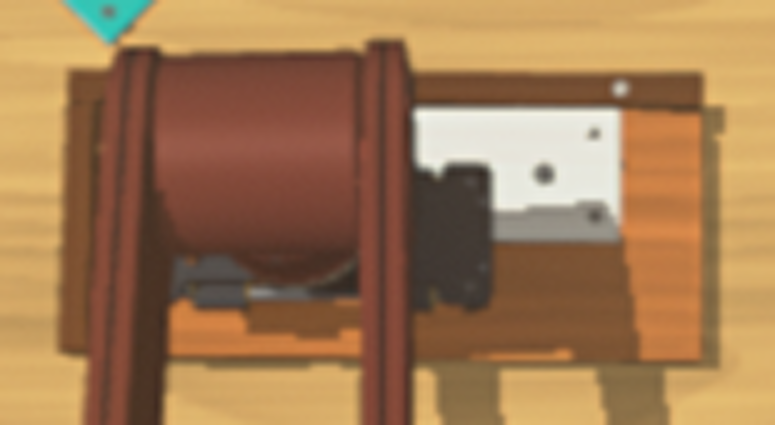

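View pics/side3c.png

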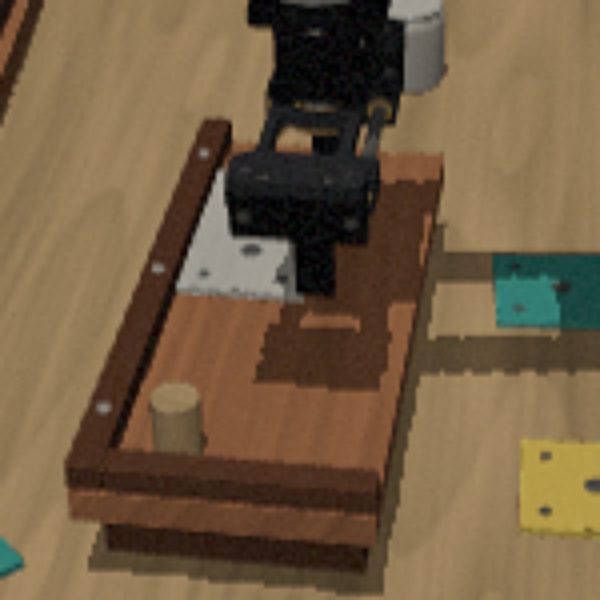

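The plate's long edge is now against the fence in the top crop at row ~107, with its right end at column ~621. The fingers go next to the left end at mid-width, with the gripper shut.

Request:
drive_tool(delta_rot=[[0,-0.01,0],[0,-0.016,0],[0,-0.016,0],[0,-0.016,0],[0,-0.016,0],[0,-0.016,0]], slide=[[-0.25,0.03,0],[-0.5,0.03,0],[-0.58,0.03,0.1],[-0.58,0.03,0.25],[-0.58,0.03,0.4],[-0.58,0.03,0.4]], grip=[0,0,0,0,0,0])

```text
time_s: 5.95
tcp_pos: [0.5843, 0.0788, 0.0781]
orientation: [[-1.0, 0.03, -0.006], [0.03, 1.0, -0.001], [0.006, -0.002, -1.0]]
force: [-1.2, -0.1, -0.4]
grip_width: 0.0137
```

```bash
python3 - <<'E'
from meas import *
s=manip.get_obs();print(s['tcp_pos'],L(s['tcp_pos']*1000),s['grip_width'],s['force'])
grab('side','side4')
z=np.load('side4.npz')
cv2.imwrite('pics/side4c.png',cv2.resize(z['im'][130:280,180:330,::-1],None,fx=4,fy=4))
w=W(30,46);print(toolmove([w[0]/1e3,w[1]/1e3,.0725]),turn(0))
z=np.load('top3.npz');print(L(plane(z,[(160+621/5-.4,171.5),(160+621/5-.4,197.5)],.076)*1000))
E
```

```text
[0.58434832 0.07883285 0.07807584] [26.71360407 45.25162858] 0.013714810990741783 [-1.15695824 -0.07140987 -0.39126796]
[-0.027  0.005  0.071] [-0.003 -0.009 -0.002]
[[  69.24269466 -123.45693502]
 [  -9.16990984 -123.54105362]]
```

View pics/side4c.png

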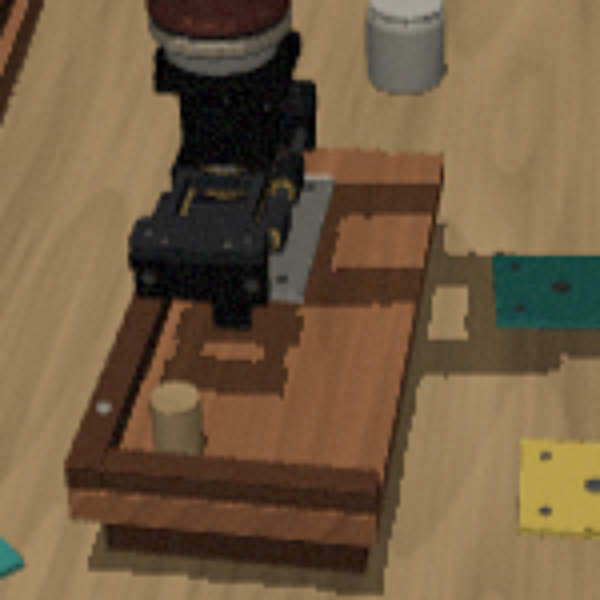

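Plate rows give x from -9 to +69 and the right end at y=-123, so it sits on the fence and needs about 93 mm of travel. I'll lower, then push along -y.

Request:
drive_tool(delta_rot=[[0,-0.01,0],[0,-0.01,0],[0,-0.01,0],[0,-0.01,0]], slide=[[-0.02,0,0.03],[-0.02,0,0.06],[-0.02,0,0.06],[-0.02,0,0.06]], grip=[0,0,0,0])

```text
time_s: 6.33
tcp_pos: [0.5872, 0.0788, 0.0741]
orientation: [[-1.0, 0.03, 0.001], [0.03, 1.0, -0.002], [-0.001, -0.002, -1.0]]
force: [0.3, -0.7, 0.0]
grip_width: 0.0004
```

```bash
python3 - <<'E'
from meas import *
s=manip.get_obs();print(s['tcp_pos'],L(s['tcp_pos']*1000),s['grip_width'],s['force'],turn(0))
E
```

```text
[0.58722126 0.07879257 0.07410831] [29.58649029 45.29508627] 0.0004066079006163895 [ 0.31983829 -0.65493778  0.01918712] [-0.003  0.002 -0.002]
```

Height 74.1 mm is a little high, so I'll go 1.5 mm lower while starting the push.

Request:
drive_tool(delta_rot=[[0,0,0],[0,0,0],[0,0,0],[0,0,0],[0,0,0]], slide=[[0,0,0.02],[0,0,0.02],[0,-0.04,0.02],[0,-0.08,0.02],[0,-0.08,0.02]], grip=[0,0,0,0,0])

```text
time_s: 6.75
tcp_pos: [0.5871, 0.0701, 0.0722]
orientation: [[-1.0, 0.03, 0.001], [0.03, 1.0, -0.002], [-0.001, -0.002, -1.0]]
force: [0.8, -0.5, -0.5]
grip_width: 0.0001
```

Request:
drive_tool(delta_rot=[[0,0,0],[0,0,0],[0,0,0],[0,0,0],[0,0,0],[0,0,0],[0,0,0],[0,0,0],[0,0,0],[0,0,0]], slide=[[0,-0.05,0],[0,-0.1,0],[0,-0.15,0],[0,-0.2,0],[0,-0.25,0],[0,-0.3,0],[0,-0.35,0],[0,-0.4,0],[0,-0.45,0],[0,-0.45,0]], grip=[0,0,0,0,0,0,0,0,0,0])

```text
time_s: 7.58
tcp_pos: [0.5857, 0.0239, 0.0723]
orientation: [[-1.0, 0.031, 0.001], [0.031, 1.0, -0.002], [-0.001, -0.002, -1.0]]
force: [-0.0, -0.3, -0.5]
grip_width: 0.0006
```

```bash
cat > chk.py <<'E'
from meas import *
import sys
k=sys.argv[1]
s=manip.get_obs();print(s['time_s'],s['tcp_pos'],L(s['tcp_pos']*1000),s['grip_width'],s['force'],turn(0))
grab('top','top'+k);grab('side','side'+k)
a=np.load(f'top{k}.npz')['im'][150:235,175:325,::-1];b=np.load(f'side{k}.npz')['im'][130:280,180:330,::-1]
A=cv2.resize(a,None,fx=5,fy=5,interpolation=cv2.INTER_CUBIC)
cv2.imwrite(f'pics/t{k}.png',A);cv2.imwrite(f'pics/s{k}.png',cv2.resize(b,None,fx=4,fy=4))
E
python3 chk.py 5
```

```text
7.5833 [0.58568247 0.02390611 0.07230243] [29.64790746 -9.61290142] 0.000611725385277039 [-0.03886319 -0.26558691 -0.54311913] [-0.005  0.003 -0.004]
```

View pics/t5.png

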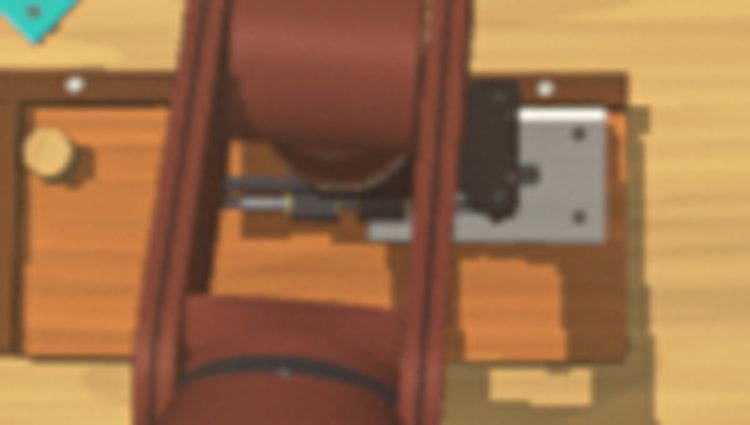

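View pics/s5.png

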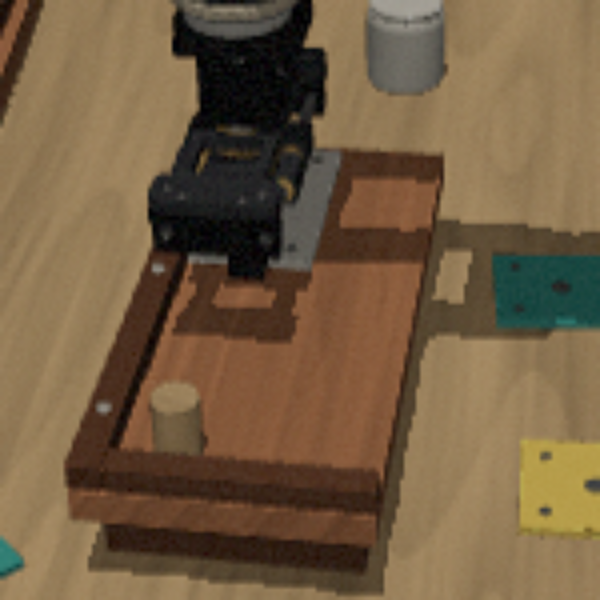

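The plate is sliding straight along the fence, with its right end at column 606 (y≈-159). About 58 mm remains.

Request:
drive_tool(delta_rot=[[0,0,0],[0,0,0],[0,0,0],[0,0,0],[0,0,0],[0,0,0],[0,0,0],[0,0,0],[0,0,0],[0,0,0]], slide=[[0,-0.05,0],[0,-0.1,0],[0,-0.15,0],[0,-0.2,0],[0,-0.25,0],[0,-0.3,0],[0,-0.35,0],[0,-0.4,0],[0,-0.45,0],[0,-0.48,0]], grip=[0,0,0,0,0,0,0,0,0,0])

```text
time_s: 8.52
tcp_pos: [0.5842, -0.0242, 0.0724]
orientation: [[-1.0, 0.031, 0.001], [0.031, 1.0, -0.002], [-0.001, -0.002, -1.0]]
force: [-0.6, 1.1, -0.3]
grip_width: 0.0002
```

```bash
python3 chk.py 6
```

```text
8.5167 [ 0.58417403 -0.02418097  0.07240386] [ 29.54149759 -57.72351823] 0.00022966448703003756 [-0.63479173  1.14963439 -0.30403301] [-0.005  0.003 -0.004]
```

View pics/t6.png

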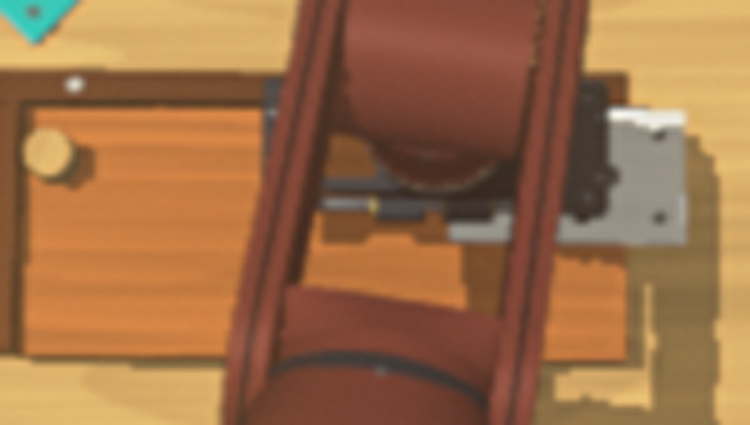

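The end is at column 686 and the ledge end at 627, an overhang of about 35 mm. I'll push 10 mm more.

Request:
drive_tool(delta_rot=[[0,0,0],[0,0,0],[0,0,0],[0,0,0]], slide=[[0,-0.04,0],[0,-0.08,0],[0,-0.1,0],[0,-0.1,0]], grip=[0,0,0,0])

```text
time_s: 8.95
tcp_pos: [0.584, -0.0347, 0.0725]
orientation: [[-0.999, 0.032, 0.001], [0.032, 0.999, -0.003], [-0.001, -0.003, -1.0]]
force: [-0.3, -0.8, 0.2]
grip_width: 0.0001
```

Request:
drive_tool(delta_rot=[[0,0,0],[0,0,0],[0,0,0],[0,0,0],[0,0,0],[0,0,0],[0,0,0]], slide=[[0,0.1,0],[0,0.15,-0.1],[0,0.15,-0.4],[0.3,0.15,-0.5],[0.7,0.1,-0.5],[1,0,-0.5],[1,0,-0.5]], grip=[0,0,0,0,0.5,1,1])

```text
time_s: 9.53
tcp_pos: [0.4782, -0.0305, 0.1214]
orientation: [[-1.0, 0.031, -0.004], [0.031, 1.0, -0.002], [0.004, -0.003, -1.0]]
force: [0.5, -0.9, -0.9]
grip_width: 0.0133
```

```bash
python3 chk.py 7;python3 - <<'E'
from meas import *
w=W(-45,-135);print(toolmove([w[0]/1e3,w[1]/1e3,.0725]))
E
```

```text
9.5333 [ 0.47822936 -0.03050195  0.12144177] [-76.17395681 -67.12935177] 0.013315429766082429 [ 0.50571572 -0.9114965  -0.90312766] [-0.005 -0.008 -0.004]
[-0.259 -0.674  0.511]
```

View pics/t7.png

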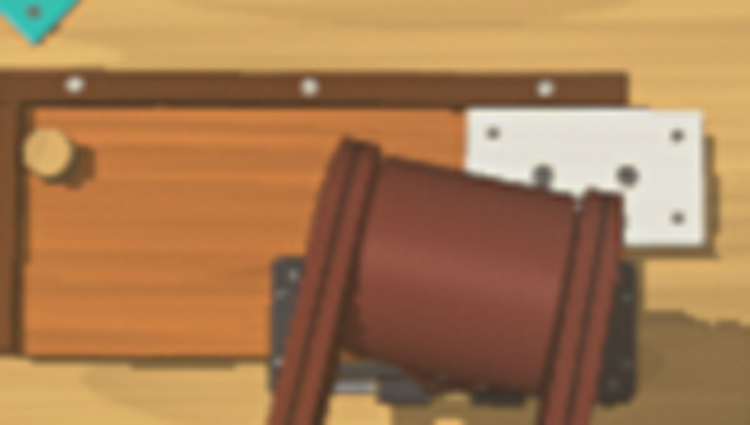

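View pics/s7.png

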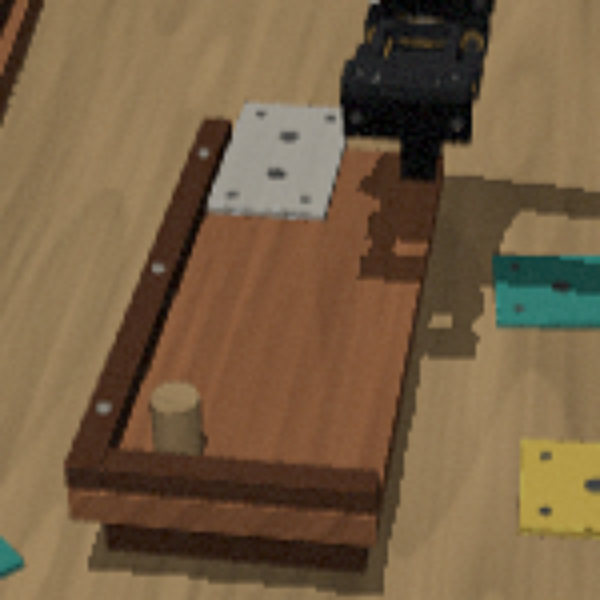

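The plate is fully in view, at columns 466 to 704 in the top crop, with about 45 mm of overhang. I'll measure it accurately, moving the arm aside first for a clear view.

Request:
drive_tool(delta_rot=[[0,0,0],[0,0,0],[0,0,0],[0,0,0],[0,0,0]], slide=[[0.2,0.2,-0.3],[0.5,0.5,-0.6],[0.7,0.8,-0.8],[0.7,1,-0.8],[0.7,1,-0.8]], grip=[1,1,1,1,1])

```text
time_s: 10.05
tcp_pos: [0.4181, 0.0757, 0.2065]
orientation: [[-1.0, 0.028, 0.01], [0.028, 1.0, -0.001], [-0.01, -0.001, -1.0]]
force: [-0.0, 0.2, -1.1]
grip_width: 0.0538
```

```bash
python3 chk.py 8;python3 - <<'E'
from meas import *
z=np.load('top8.npz')
c,r=template(z,(255,165,325,215));print(r,L(r[0]).round(1));print(L(cv2.boxPoints(r)).round(1))
z=np.load('side8.npz')
c,r=template(z,(225,150,270,190));print(r,L(r[0]).round(1))
E
```

```text
10.05 [0.41812071 0.07565659 0.20651293] [-139.3508392    37.23236034] 0.05380374810469282 [-0.03559596  0.15101298 -1.10623376] [-0.001  0.019  0.002]
((582.2745361328125, -112.94888305664062), (140.25111389160156, 81.45997619628906), 88.81533813476562) [  30.2 -146.5]
[[  -9.9 -217. ]
 [  71.6 -216.3]
 [  70.4  -76. ]
 [ -11.1  -76.7]]
((582.1617431640625, -111.63623809814453), (149.8357696533203, 78.86771392822266), 88.36589813232422) [  30.1 -145.2]
```

View pics/t8.png

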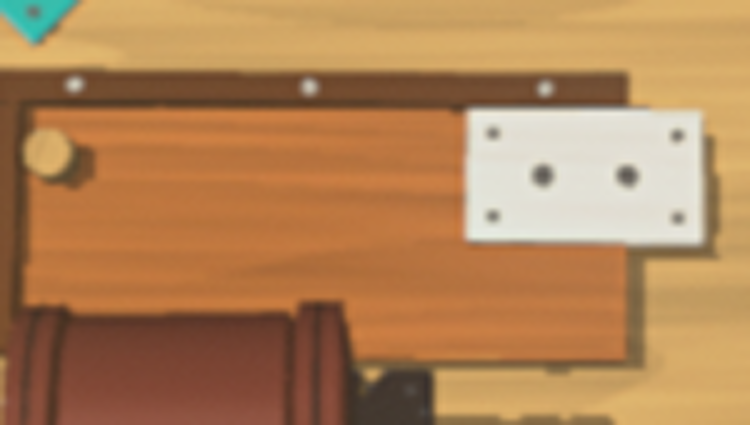

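Both views give x≈30 mm and y≈-145 to -146.5 mm with skew under 0.01 rad, so no re-squaring is needed. The arm is clear and the dowel has not moved. I'll hand in.

```bash
python3 - <<'E'
from h import *
s=manip.get_obs();print(s['time_s'],s['force']);print(manip.sign_off())
E
```

```text
10.15 [ 0.61947133  0.21911421 -0.21087471]
the job is handed in; nothing more can be done
None
```

I pushed the template back against the fence with the open fingers, then along the ledge with the shut gripper. I lifted the arm clear and handed the job in at about 10 s.

**Final position:** The last top view put the template's origin at x ≈ +30 mm, y ≈ -146.5 mm in the ledge frame. The side view gave x ≈ +30 mm, y ≈ -145 mm. Its end sticks out about 45 mm past the open end, its long edge is on the fence, and the skew is under 0.01 rad.

**Checks that disagreed:**
- The open end measured about 2 mm off its nominal place, in line with the stated calibration error. I took the overhang from the measured edge.
- The side-view outline came out 150 mm long instead of 140, because it also takes in the plate's visible side. That makes the top view the more reliable of the two.

**Other objects:** The dowel stood in the same place in the last picture. I saw no contact with the tin, glue bottle or screwdriver, but I did not measure them again at the end.

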